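# Seat the keyed spindle in the pulley hub and hold it down

## Robot

A 6-joint arm with a two-finger parallel gripper is mounted at the origin on a cart in front of the work surface, level with it; the furniture and walls round the work are solid. World frame = base frame: x ahead of the robot, y to its left, z up, the work surface at z = 0. Lengths are in mm, angles in rad, forces in N, time in s.
With the tool pointing down it reaches from about 400 to 925 mm from the base axis. Payload 12.5 kg.
Tool frame: the origin (TCP) lies at the centre of the arm's flange, where the gripper is bolted on; the fingertips stand 190 mm ahead of it and the grasp point (between the pads) lies 171 mm ahead of it; z points along the fingers, y is the line along which they close (so a half turn about z gives the same grasp; the last joint's range is limited). The gripper opens to 95 mm and grips with 3 to 60 N. Pads are 20 mm wide; open, the fingers measure 119 mm over their backs; the gripper's body (75 mm by 180 mm) begins 59 mm behind the grasp point.
Start: joints at [-1.391, 0.491, 1.559, -0, 1.092, -0.106], TCP at [176.223, -599.642, 404.761] pointing down, gripper open.
Joint ranges: [-3.1, 3.1], [-0.84, 2.19], [0.05, 2.79], [-1.13, 4.28], [0.06, 2.93], [-2.69, 2.69]. Speed limits (rad/s): [2.22, 2.22, 2.79, 3.14, 3.14, 3.14].

## Interface

Orientations are given as [roll, pitch, yaw] about the fixed x, y, z axes, in that order (R = Rz(yaw) Ry(pitch) Rx(roll)).
In Python, from cell import env, read_camera, search_frame, cut_out gives the robot as it stands. The module is installed in compiled form; this text tells all that it offers.
- The arm moves only by the tool move_arm, never from a script. Its argument "commands" is a list of rows, each a list of 3 entries, a list of its own where there are three numbers: the shift along the world's x, y, z normalised to -1 to 1, where 1 is 0.03 m, then the turn about the world's z normalised to -1 to 1, where 1 is 0.08 rad, then the opening, from -1 (shut) to 1 (fully open), so that 0 is half open. A call has 1 to 20 rows; each row shifts and turns the commanded pose from where the row before left it; what a row does not reach is not made up. A row lasts 1/12 s, in which the tool goes at most 41.7 mm and 7.16 degrees, less where a joint would pass 70% of its speed; a pose out of reach is approached as far as the arm can. A call with a number of a shift or a turn outside -1 to 1 is refused whole. A call with a gripper value outside its range is refused whole. The fingers move at their own pace and stop on an object; the grip force is fixed at half the most. Time passes only in rows, so rows that do not move let the fingers close. It gives the time, the measured TCP pose, the force, the opening and the grip force at its end, in the units of the state.
- env.state(): the state, without advancing time (a new reading comes with each control period).
- read_camera(name): name is "scene" or "top"; returns a dict with "image" (384x512x3 uint8, red, green, blue), "fx", "fy", "cx", "cy" (pixels), "D" ([k1, k2, p1, p2, k3] as OpenCV has them; the pictures are not rectified), "rvec" (rotation vector, rad) and "tvec" (3), from world to camera coordinates, as OpenCV has them. Camera axes: x right, y down, z forward; pixel columns grow to the right and rows downward; lengths in mm; the calibration is good to about 2 mm. A picture is of the moment at which its call begins. There is no depth.
- env.job_done(): hands the job in; it is judged then, once.
Trained networks look in a picture, given as the dict that the camera call returned (one of the last four; its "shot" number tells which), for a name from the list of things; names that differ only in an ending like _2 or _b are one class to them, and where a whole thing is asked for, a point or a joint stands for the part that bears it (a point fixed in the world has none). Each returns a list of dicts, best first, with "confidence" (0 to 1); they miss things now and then, are a little off and sometimes report something else, mostly with a low value. They report only what shows in the picture. A call takes as long as a camera call. They do not tell look-alikes from the thing itself.
- search_frame(thing, picture): "at" ([column, row] in pixels, amid what is visible of it).
- cut_out(thing, picture): "region" (384x512 bool, what is visible of it) and "at" ([column, row] in pixels, amid what is visible of it).
The state is a dict: "t": time; "joints": joint angles; "qvel": joint speeds; "tau": joint torques, N m; "eef_pos": TCP position; "tcp_rot": TCP orientation; "ft_force": force on the tool from outside, world axes, zero at the start; "moment": the same for the moment, N m; "opening": opening from 0.0 (shut) to 1.0 (fully open); "grip_force": force on a finger pad.
Only numpy, scipy, OpenCV 4.12 (cv2) and the standard library are available. Lean on these libraries where they do the work, as an engineer would, in place of code of your own. Each camera call takes 0.05 s, during which the arm holds its last target. There are 200 camera calls.

## Task

Take the spindle that has a key on its shank out of the rack, leave the plain one standing there, and push the keyed one down into the pulley's hub, turned so that the key slips into the keyway. Keep pushing against the spring inside until its collar sits flush on the hub's face, and finish with the gripper still round its square head, holding it pressed fully home, as if a colleague were about to tighten the grub screw. Do not knock over or shove the vial, the glass dish or the white puck between rack and pulley.

Things in the scene. Friction and masses are not known exactly. Their poses are not given: they have to be found in the camera images.
- keyed_head (a point): centre of the square head (28 x 28 mm, sides along x and y, 30 mm high) on top of the keyed spindle: plain steel, 97 mm long, 0.2 to 0.3 kg, upright in one of the rack's two sockets (either). z runs up the spindle; the key is on its -x side, and a short dark line on top of the head points that way. 82 mm above the tip, 30 mm above the collar's underside
- keyed_tip (a point): centre of the keyed spindle's lower end, same axes. From here up: round shank 18 mm in diameter, 52 mm long, end chamfered; collar 34 mm in diameter, 5 mm thick; neck 20 mm in diameter, 10 mm long; then the head. The key is a dark steel bar 6 mm wide that stands 5 mm out of the shank on the -x side, from 18 to 38 mm above this point
- plain_head (a point): centre of the square head of the plain spindle: same size and steel as the keyed one, but no key and no line on its head; it stands in the rack's other socket, 110 mm from the keyed one, and is left there
- rack: fixed grey plastic rack, 70 x 190 x 22 mm, origin at the centre of its underside, long side along its y; two round sockets 20 mm in diameter and 14 mm deep at y = -55 and +55 mm hold the spindles upright with 1 mm play all round. Behind it stands the lapping machine (fixed): its front is at about world x = 0.55, from y = -0.25 to 0.10, about 0.15 m high
- hub_mouth (a point): centre of the upper face of the pulley's hub, 66 mm above the worktop, z up. The bore is 20 mm in diameter with one keyway on its -x side, 9 mm wide, 15.5 mm from the axis to its end, all the way down. With the spindle's x axis along the hub's (within 6 degrees) it slips in; else the key stops on the face, tip 18 mm deep. Home: collar on the face, tip 52 mm deep, head centre 30 mm above
- pulley: the belt pulley, 90 mm in diameter, fixed upright on a square dark steel plate of 110 mm; origin at the centre of the plate's underside, keyway on its -x side; rim 54 mm high, the hub (48 mm in diameter) rises from its middle to 66 mm
- plunger (a joint): travel (m) of the spring plunger in the bore: 0 when free, its top then 42 mm under the hub's face; it grows as the spindle presses it down, to 0.010 when the spindle is home. The spring pushes back with 6 N at first touch and 12 N when home; a spindle that is let go rises again
- vial: glass sample vial with black cap, 23 mm in diameter, 53 mm tall, standing beyond the pulley on the left; a bystander; origin at the centre of its foot
- petri_dish: low round glass dish, 67 mm in diameter, 17 mm high, on the left; a bystander; origin at the centre of its foot
- puck_a: round white sample puck, 52 mm in diameter, 20 mm high, lying between rack and pulley; a bystander; origin at the centre of its foot
Things that resemble listed ones, but are neither listed nor needed, are in the scene too. Leave any orange or purple look-alike of the part that bears keyed_head alone.

How it is judged:
By the outcome, as a careful person would: the job done as asked, in the order asked, and still so for the second after the job is handed in, while the arm keeps its last pose, push and grip.
It also fails if it takes over 35 s, if anything falls off the work surface, if the arm or the gripper's body presses on something with over 40 N, if the wrist force passes 120 N, or if a joint passes its speed limit or range.

## Working session

There is one attempt and no reset: what is moved stays moved. The work goes in short steps, Python scripts to look and compute and a tool call to move; the robot and the scene stay as the last step left them, time stands still between calls to the robot, and variables do not carry over. Pictures are saved under pics/ and viewed, at most 10 in all, crops included, and the job is handed in when it is done.

Besides the shell and the picture viewer there is one more tool, called as name(argument=value, ...), one argument or row to a line, values as JSON. move_arm: Moves the arm, as the interface text tells. Its arguments: {"type":"object","properties":{"commands":{"type":"array","items":{"type":"array"}}},"required":["commands"]}

```bash
mkdir -p pics
cat > h.py <<'E'
import numpy as np, cv2
from cell import env, read_camera, search_frame, cut_out
def ray(p,uv):
    K=np.array([[p['fx'],0,p['cx']],[0,p['fy'],p['cy']],[0,0,1.]]);D=np.array(p['D'],float)
    u=cv2.undistortPoints(np.array([[uv]],float),K,D)[0,0]
    R=cv2.Rodrigues(np.array(p['rvec'],float))[0];t=np.array(p['tvec'],float).ravel()
    return -R.T@t, R.T@np.array([u[0],u[1],1])
def onz(p,uv,z):
    o,d=ray(p,uv); return o+d*(z-o[2])/d[2]
def proj(p,X):
    K=np.array([[p['fx'],0,p['cx']],[0,p['fy'],p['cy']],[0,0,1.]])
    return cv2.projectPoints(np.array(X,float).reshape(-1,3),np.array(p['rvec'],float),np.array(p['tvec'],float),K,np.array(p['D'],float))[0][:,0]
def save(n,im): cv2.imwrite('pics/'+n,cv2.cvtColor(im,cv2.COLOR_RGB2BGR))
E
cat > a.py <<'E'
from h import *
np.set_printoptions(precision=1,suppress=True)
ims=[]
Z=dict(keyed_head=93,plain_head=93,rack=22,hub_mouth=66,pulley=54,vial=50,petri_dish=10,puck_a=20)
for c in('top','scene'):
    p=read_camera(c);ims.append(p['image']);print(c,ray(p,[256,192]))
    for n,z in Z.items():
        for r in search_frame(n,p)[:4]: print(n,np.array(r['at']),round(r['confidence'],2),onz(p,r['at'],z))
save('top.png',ims[0]);save('scene.png',ims[1])
E
python3 a.py
```

```text
top (array([ 375.6,    3.2, 1281.1]), array([ 0.1,  0. , -1. ]))
keyed_head [347.6 224.4] 0.58 [ 422.7 -292.    93. ]
keyed_head [338.2 174.2] 0.5 [ 598.1 -269.3   93. ]
keyed_head [351.7 198. ] 0.44 [ 513.3 -311.6   93. ]
plain_head [318.1 221.7] 0.63 [ 434.9 -190.9   93. ]
hub_mouth [210.8 215.7] 0.95 [467.1 180.2  66. ]
petri_dish [149.9 233.4] 0.5 [411.3 415.   10. ]
puck_a [256.6 213.7] 0.59 [473.6  19.6  20. ]
puck_a [349.1 220.7] 0.47 [ 438.9 -316.4   20. ]
scene (array([   9.8, -879.2, 1162.2]), array([ 0.3,  0.6, -0.7]))
keyed_head [245.4 214.8] 0.64 [442.7 -43.7  93. ]
keyed_head [311.4 275.1] 0.59 [ 495.6 -334.8   93. ]
keyed_head [284.5 279.3] 0.49 [ 422.4 -308.7   93. ]
keyed_head [356.6 273.2] 0.48 [ 610.3 -393.8   93. ]
plain_head [262.5 252.2] 0.53 [ 416.1 -197.1   93. ]
rack [287.6 286.4] 0.65 [ 444.6 -296.3   22. ]
rack [244.5 216.9] 0.17 [464.4   5.   22. ]
hub_mouth [224.7 179.6] 0.58 [469.4 157.3  66. ]
pulley [222.2 179.9] 0.97 [466.1 171.7  54. ]
vial [236.4 137.2] 0.52 [624.  363.2  50. ]
puck_a [245.1 213.6] 0.63 [474.   18.6  20. ]
```

Run:
```python
from h import *
a=cv2.imread('pics/top.png')[120:280,130:390];b=cv2.imread('pics/scene.png')[100:320,170:400]
cv2.imwrite('pics/top_c.png',cv2.resize(a,(780,480),interpolation=cv2.INTER_CUBIC))
cv2.imwrite('pics/scene_c.png',cv2.resize(b,None,fx=2.6,fy=2.6,interpolation=cv2.INTER_CUBIC))
```

```text
(no output)
```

View pics/top_c.png

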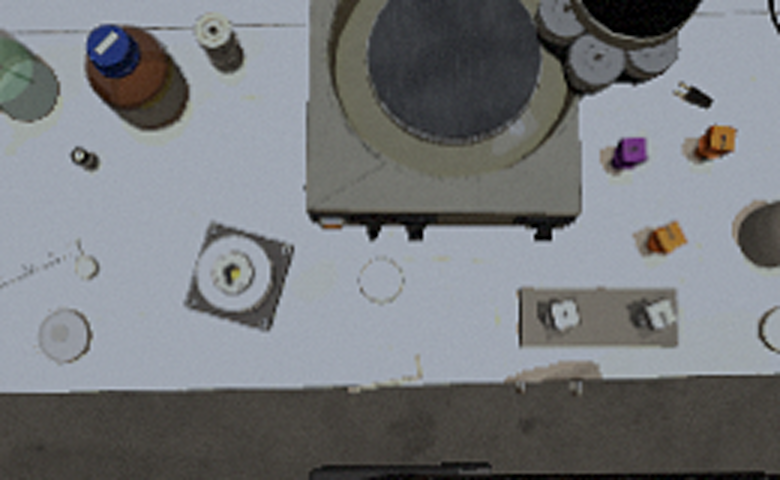

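View pics/scene_c.png

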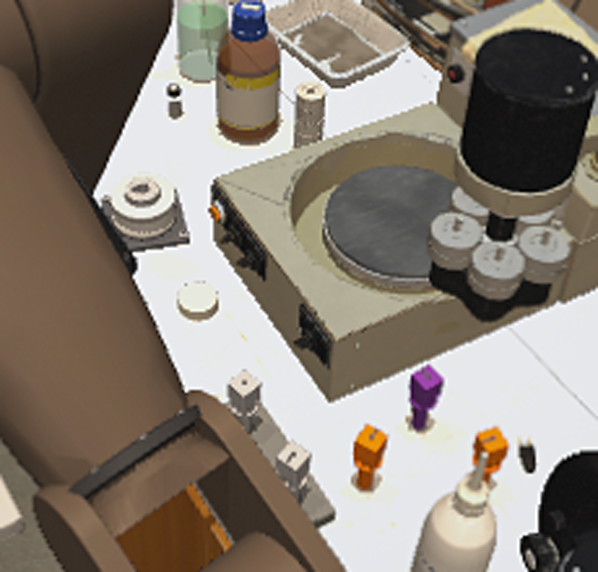

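The pictures show two steel heads in the grey rack. In the top image they are at about (318,225) and (348,224), and in the scene image at about (263,252) and (284,279). The orange and purple look-alikes stand free on the table in the top image at (340,172), (370,167) and (352,199), so they are excluded. The pulley is at (208,212), turned by about 15°. Next I'll take a close crop to look for the head's line and the keyway.

Run:
```python
from h import *
a=cv2.imread('pics/top.png');b=cv2.imread('pics/scene.png')
r=lambda im,x,y,w,h:cv2.resize(im[y:y+h,x:x+w],(390,290),interpolation=cv2.INTER_CUBIC)
cv2.imwrite('pics/close.png',np.vstack([np.hstack([r(a,300,205,64,48),r(a,185,190,50,38)]),np.hstack([r(b,245,230,64,48),r(b,205,160,42,32)])]))
```

```text
(no output)
```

View pics/close.png

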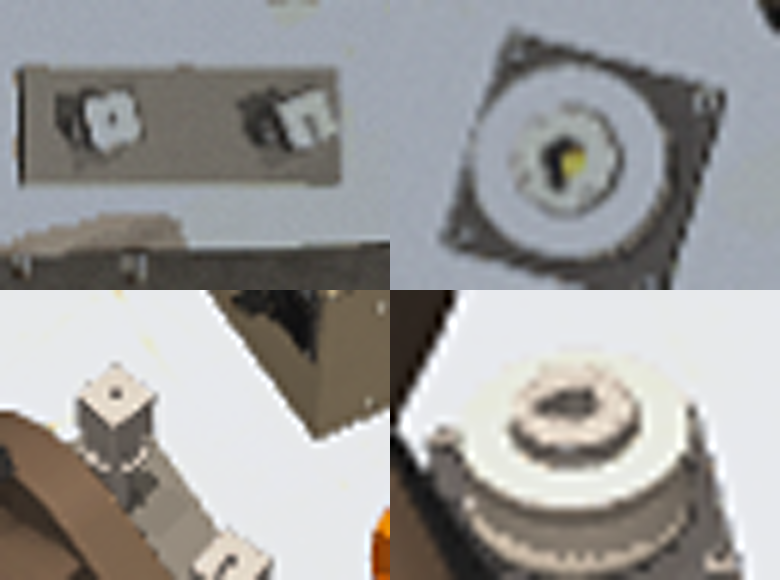

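The right-hand steel head, at top (350,225), carries the line, which points at −x. The left one only has a centre dot. In the top image the keyway points −x and a little +y. Next I'll fit silhouettes to get accurate poses.

```bash
cat > fit.py <<'E'
from h import *
from scipy.optimize import minimize
S=4
def cyl(r,z0,z1,n=40):
    a=np.linspace(0,2*np.pi,n,endpoint=False);c=np.c_[r*np.cos(a),r*np.sin(a)]
    return np.vstack([np.c_[c,np.full(n,z)] for z in(z0,z1)])
def box(h,z0,z1): return np.array([[x,y,z] for x in(-h,h) for y in(-h,h) for z in(z0,z1)],float)
PUL=[box(55,0,8),cyl(45,8,54),cyl(24,54,66)]
SPI=[cyl(9,14,52),cyl(17,52,57),cyl(10,57,67),box(14,67,97)]
def render(p,parts,x,y,z,yaw):
    c,s=np.cos(yaw),np.sin(yaw);R=np.array([[c,-s,0],[s,c,0],[0,0,1]])
    m=np.zeros((384*S,512*S),np.uint8)
    for P in parts:
        q=((proj(p,P@R.T+[x,y,z])+.5)*S-.5)
        cv2.fillConvexPoly(m,cv2.convexHull(np.round(q*16).astype(np.int32)),1,shift=4)
    return cv2.resize(m.astype(np.float32),(512,384),interpolation=cv2.INTER_AREA)
def fit(views,parts,x0,z):
    def cost(v): return sum(np.abs(render(p,parts,v[0],v[1],z,v[2]/50)-r).sum()/r.sum() for p,r in views)
    best=None
    for dy in(-15,0,15):
        s=np.array([x0[0],x0[1],x0[2]*50+dy]);
        o=minimize(cost,s,method='Nelder-Mead',options=dict(initial_simplex=[s,s+[6,0,0],s+[0,6,0],s+[0,0,8]],xatol=.02,fatol=1e-4))
        if best is None or o.fun<best.fun: best=o
    return best.x[0],best.x[1],np.degrees(best.x[2]/50),best.fun
E
python3 - <<'E'
from fit import *
np.set_printoptions(precision=2,suppress=True)
V=[]
t,s=read_camera('top'),read_camera('scene');print(t['fx'])
for nm,parts,x0,z in(('pulley',PUL,(467,175,-.3),0),('keyed_head',SPI,(430,-300,0.),8)):
    vs=[]
    for p in(t,s):
        c=[r for r in cut_out(nm,p)]
        u=proj(p,[x0[0],x0[1],z+40])[0]
        c=[r for r in c if np.hypot(*(np.array(r['at'])-u))<14]
        print(nm,[(np.round(r['at'],1),r['region'].sum(),round(r['confidence'],2)) for r in c])
        if c: vs.append((p,c[0]['region'].astype(np.float32))); print(np.array(fit(vs[-1:],parts,x0,z)))
    if len(vs)>1: print('joint',np.array(fit(vs,parts,x0,z)))
for p in(t,s):
  for r in cut_out('hub_mouth',p)[:1]: print('hubm',np.array(r['at']),r['region'].sum(),onz(p,r['at'],66))
  c=cut_out('rack',p)
  for r in c[:1]:
    m=cv2.findContours(r['region'].astype(np.uint8),0,1)[0];m=max(m,key=len)[:,0]
    q=np.array([onz(p,k.astype(float),22)[:2] for k in m],np.float32);print('rack',cv2.minAreaRect(q),r['confidence'])
for k,v in env.state().items(): print(k,np.array(v))
E
```

```text
347.06390165156483
pulley [(array([209. , 210.9]), np.int64(901), 0.83)]
[ 486.28  194.19 -107.26    0.06]
pulley [(array([222.7, 178.8]), np.int64(683), 0.86)]
[ 484.44  197.9  -105.5     0.22]
joint [485.76 195.11 -18.5    0.29]
keyed_head [(array([350.9, 224.9]), np.int64(87), 0.52)]
[ 424.25 -298.11    6.7     0.21]
keyed_head [(array([281.3, 279.8]), np.int64(231), 0.52)]
[ 422.95 -296.22   15.32    0.17]
joint [ 423.72 -296.38   15.98    0.41]
hubm [210.7 213.4] 821 [475.22 180.47  66.  ]
rack ((424.9248046875, -239.3734130859375), (193.2821044921875, 68.36441040039062), 89.63838958740234) 0.59
hubm [227.5 180.3] 720 [476.32 149.25  66.  ]
rack ((485.28131103515625, 191.96084594726562), (147.1046142578125, 102.73417663574219), 73.09007263183594) 0.72
t 1.4
joints [-1.39  0.49  1.56  0.    1.09 -0.11]
qvel [ 0. -0.  0. -0.  0. -0.]
tau [  0.   -61.25 -25.84   0.07   0.04   0.  ]
eef_pos [ 176.24 -599.64  404.76]
tcp_rot [3.14 0.   0.29]
ft_force [-1.16 -0.28  0.18]
moment [-0.    0.02  0.04]
grip_force 0.0
opening 1.0050468374694108
```

move_arm(
  commands=[
    [[0.69,0.84,0],0,1],
    [[0.69,0.84,0],0,1],
    [[0.69,0.84,0],0,1],
    [[0.69,0.84,0],0,1],
    [[0.69,0.84,0],0,1],
    [[0.69,0.84,0],0,1],
    [[0.69,0.84,0],0,1],
    [[0.69,0.84,0],0,1],
    [[0.69,0.84,0],0,1],
    [[0.69,0.84,0],0,1],
    [[0.69,0.84,0],0,1],
    [[0.69,0.84,0],0,1],
    [[0,0,0],0,1],
    [[0,0,0],0,1],
  ],
)

```text
t: 2.57
eef_pos: [425.4, -296.1, 404.9]
tcp_rot: [3.141, -0.0, 0.289]
ft_force: [-0.1, -0.1, 0.6]
opening: 0.998
grip_force: 0.0
```

move_arm(
  commands=[
    [[0,0,-0.8],0,1],
    [[0,0,-0.8],0,1],
    [[0,0,-0.8],0,1],
    [[0,0,-0.8],0,1],
    [[0,0,-0.8],0,1],
    [[0,0,-0.4],0,1],
    [[0,0,-0.3],0,1],
    [[0,0,0],0,1],
  ],
)

```text
t: 3.23
eef_pos: [424.0, -297.9, 262.4]
tcp_rot: [-3.14, 0.001, 0.285]
ft_force: [0.2, -0.5, 0.3]
opening: 1.003
grip_force: 0.0
```

Run:
```python
from fit import *
t,s=read_camera('top'),read_camera('scene')
r=lambda im,x,y,w,h:cv2.resize(im[y:y+h,x:x+w],(390,290),interpolation=cv2.INTER_CUBIC)
save('d.png',np.hstack([r(t['image'],310,190,80,60),r(s['image'],235,230,80,60)]))
c=[r for r in cut_out('pulley',s)][0];print(c['at'],c['region'].sum(),c['confidence'],fit([(s,c['region'].astype(np.float32))],PUL,(486,194,-.31),0))
```

```text
[215.2, 184.2] 397 0.91 (np.float64(477.92743708609424), np.float64(194.26553847612132), np.float64(-20.872142953075567), np.float64(1.1059508323669434))
```

View pics/d.png

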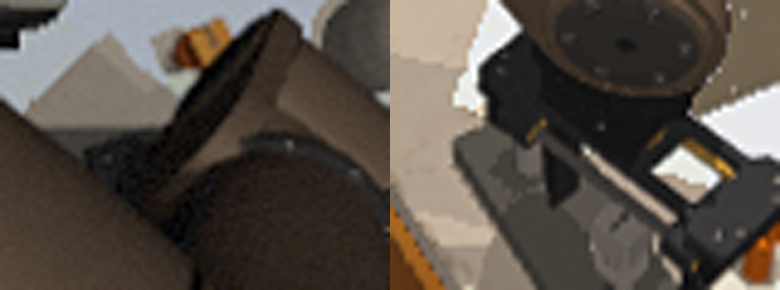

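The right panel (scene) shows the keyed head with its line at about (620,220), between the two fingers at (560,175) and (690,255). Closing the gripper now.

move_arm(
  commands=[
    [[0,0,0],0,-1],
    [[0,0,0],0,-1],
    [[0,0,0],0,-1],
    [[0,0,0],0,-1],
    [[0,0,0],0,-1],
    [[0,0,0],0,-1],
    [[0,0,0],0,-1],
    [[0,0,0],0,-1],
  ],
)

```text
t: 4.05
eef_pos: [424.6, -297.2, 263.7]
tcp_rot: [3.141, 0.0, 0.286]
ft_force: [-0.3, 0.1, -0.6]
opening: 0.495
grip_force: 0.0
```

move_arm(
  commands=[
    [[0,0,0],0,-1],
    [[0,0,0],0,-1],
    [[0,0,0],0,-1],
    [[0,0,0],0,-1],
    [[0,0,0],0,-1],
    [[0,0,0],0,-1],
  ],
)

```text
t: 4.55
eef_pos: [424.6, -297.3, 263.7]
tcp_rot: [3.142, 0.0, 0.286]
ft_force: [-0.4, -0.4, -0.7]
opening: 0.299
grip_force: 29.5
```

move_arm(
  commands=[
    [[0,0,0.5],0,-1],
    [[0,0,0.9],0,-1],
    [[0,0,0.9],0,-1],
    [[0,0,1],0,-1],
    [[0,0,0],0,-1],
    [[0.1,0.8,0],-0.4,-1],
    [[0.1,0.8,0],-0.4,-1],
    [[0.1,0.8,0],-0.4,-1],
    [[0.1,0.8,0],-0.4,-1],
    [[0.1,0.8,0],-0.4,-1],
    [[0.1,0.8,0],-0.4,-1],
    [[0.1,0.8,0],-0.4,-1],
    [[0.1,0.8,0],-0.4,-1],
    [[0.1,0.8,0],-0.4,-1],
    [[0.1,0.8,0],-0.4,-1],
  ],
)

```text
t: 5.8
eef_pos: [454.5, -56.0, 362.1]
tcp_rot: [-3.141, 0.001, -0.036]
ft_force: [0.8, 0.0, -2.5]
opening: 0.301
grip_force: 29.5
```

Run:
```python
from fit import *
t,s=read_camera('top'),read_camera('scene')
save('e.png',np.hstack([cv2.resize(t['image'][150:270,180:380],(400,240),interpolation=2),cv2.resize(s['image'][140:290,180:380],(320,240),interpolation=2)]))
vs=[]
for p in(t,s):
  for c in cut_out('pulley',p)[:1]:
    print(c['at'],c['region'].sum(),c['confidence'],fit([(p,c['region'].astype(np.float32))],PUL,(486,194,-.31),0))
print(env.state()['ft_force'])
```

```text
[209.2, 213.3] 849 0.65 (np.float64(487.2715043696496), np.float64(193.93394487192307), np.float64(-17.11255390438113), np.float64(0.06824205070734024))
[245.5, 215.6] 147 0.69 (np.float64(1117.1111111111163), np.float64(2325.5555555555593), np.float64(402.02538625013017), np.float64(1.0))
[ 0.48588423 -0.04158609 -2.33275991]
```

View pics/e.png

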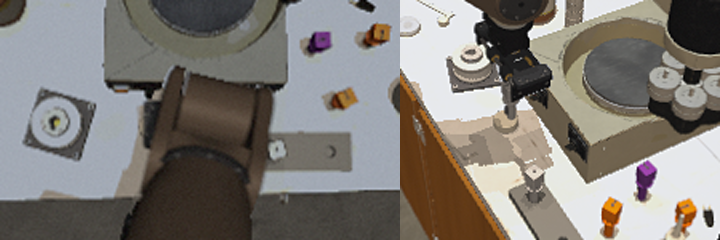

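move_arm(
  commands=[
    [[0.1,0.8,0],-0.34,-1],
    [[0.1,0.8,0],-0.34,-1],
    [[0.1,0.8,0],-0.34,-1],
    [[0.1,0.8,0],-0.34,-1],
    [[0.1,0.8,0],-0.34,-1],
    [[0.1,0.8,0],-0.34,-1],
    [[0.1,0.8,0],-0.34,-1],
    [[0.1,0.8,0],-0.34,-1],
    [[0.1,0.8,0],-0.34,-1],
    [[0.1,0.8,-0.3],-0.34,-1],
    [[0.06,0.33,-0.3],0,-1],
    [[0,0,-0.3],0,-1],
    [[0,0,0],0,-1],
    [[0,0,0],0,-1],
  ],
)

```text
t: 7.17
eef_pos: [486.5, 191.5, 335.0]
tcp_rot: [3.14, 0.002, -0.306]
ft_force: [-0.3, 0.3, -2.4]
opening: 0.298
grip_force: 29.5
```

Run:
```python
from fit import *
t,s=read_camera('top'),read_camera('scene')
e=env.state();print(e['eef_pos'],e['tcp_rot'],e['ft_force'])
x0,y0,w,h=195,135,60,66
k=9
im=cv2.resize(s['image'][y0:y0+h,x0:x0+w],None,fx=k,fy=k,interpolation=2)
def draw(P,col):
    q=((proj(s,P)-[x0,y0]+.5)*k-.5).astype(np.int32);cv2.polylines(im,[q],True,col,1)
H=np.array([486.5,194,0]);T=np.array([*e['eef_pos'][:2],e['eef_pos'][2]-255.7])
n=40
draw(cyl(24,66,66)[:n]+H,(255,0,0));draw(cyl(10,66,66)[:n]+H,(255,0,0));draw(cyl(45,54,54)[:n]+H,(0,0,255))
draw(cyl(9,0,0)[:n]+T,(0,160,0));draw(cyl(17,52,52)[:n]+T,(0,160,0))
save('f.png',im)
for nm in('pulley',):
  for c in cut_out(nm,s)[:1]:print(c['at'],c['region'].sum(),c['confidence'],fit([(s,c['region'].astype(np.float32))],PUL,(486,194,-.31),0))
```

```text
[486.62349772 191.53762651 335.9113786 ] [ 3.14133336e+00  3.43182492e-05 -3.07186686e-01] [ 0.65222028  0.27506595 -1.49931481]
[223.4, 180.4] 773 0.75 (np.float64(485.385213042495), np.float64(192.7425714743121), np.float64(-17.498149784743198), np.float64(0.08804980665445328))
```

View pics/f.png

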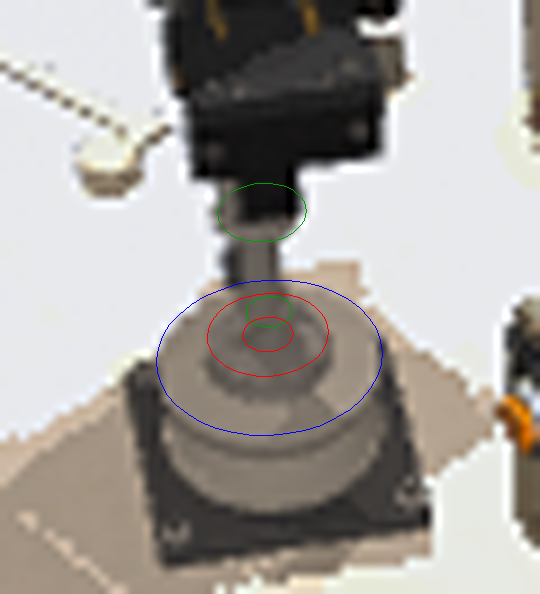

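The picture shows the held spindle's shank just above the hub. The collar is at zoom pixel (260,205) and the key shows dark on the left at (230,265). The red hub overlay matches. I'll measure the spindle's offset in the pads from its edges.

Run:
```python
from fit import *
np.set_printoptions(precision=2,suppress=True,linewidth=200)
s=read_camera('scene');e=env.state();E=np.array(e['eef_pos']);print(E)
g=s['image'].astype(float).mean(2)
print(np.arange(212,236))
for r in range(153,168): print(r,g[r,212:236].astype(int))
T=E-[0,0,255.7]
m=render(s,[cyl(9,0,52),cyl(17,52,57),cyl(10,57,67)],*T,-.307)
for r in range(153,168):
    c=np.nonzero(m[r]>0)[0]
    if len(c): print(r,c[0]+.5-m[r,c[0]], c[-1]-.5+m[r,c[-1]])
print(proj(s,[T,T+[5,0,0],T+[0,5,0],T+[0,0,5]])-proj(s,[T]))
```

```text
[486.57 191.83 336.23]
[212 213 214 215 216 217 218 219 220 221 222 223 224 225 226 227 228 229 230 231 232 233 234 235]
153 [235 234 236 247  90   7  17  17  18  20  16  21  19  19  18  13 143 142 201 202 249 249 246 243]
154 [235 233 235 242  88  30  51  32  38  19  19  21  20  21  15   7 200 246 241 239 237 236 235 235]
155 [234 233 234 237 243 250 231 103 100  48  19  20  18  21  16   6 195 240 235 234 234 233 233 233]
156 [233 233 233 234 235 239 248 109  94  62  24  19  20  18  17   7 128 239 235 233 233 233 233 233]
157 [233 233 233 233 234 238 192  95  94  60  25  19  20  19  16   3 129 238 235 233 233 233 233 233]
158 [233 233 233 233 234 238 191 118  94  53  22  17  20  19  21   7 196 238 234 233 232 233 233 233]
159 [233 233 233 233 234 238 172 110  97  60  57  59  59  78  95  84 242 237 233 233 233 232 233 233]
160 [233 233 233 233 233 236 244 119 106  97  97 101  99 100  90 208 238 235 233 233 233 232 232 233]
161 [233 233 233 233 233 234 239 214 140 101  95  97 100  78 247 241 235 233 233 233 233 232 232 232]
162 [233 233 233 233 233 234 239 214  72  80  94  95  90  72 
[... 194 characters left out ...]
5  93  78 205 240 237 238 182 175 174 174 168 233]
165 [233 233 233 233 234 236 240 211  72  58  91  96  94  81 116 176 177 176 177 178 179 177 170 232]
166 [233 233 233 234 236 185 180 189  69  50  90  96  94  84 118 163 182 183 182 182 181 179 174 234]
167 [233 233 233 235 239 188 184 168 127 107  92  95  95  86  85 139 144 149 143 161 180 178 176 174]
153 222.0 225.0
154 220.75 226.625
155 219.4375 227.75
156 218.875 228.375
157 218.5 228.5625
158 218.5 228.6875
159 218.75 228.375
160 219.3125 227.6875
161 220.4375 226.5625
162 221.25 226.625
163 221.25 226.75
164 221.25 226.75
165 221.5 226.75
166 221.5 226.9375
167 221.5 227.0
[[ 0.    0.  ]
 [ 1.26 -0.48]
 [-0.64 -0.83]
 [-0.07 -1.04]]
```

move_arm(
  commands=[
    [[0.02,0.04,-0.2],0,-1],
    [[0,0,-0.2],0,-1],
    [[0,0,-0.1],0,-1],
    [[0,0,-0.05],0,-1],
    [[0,0,-0.05],0,-1],
    [[0,0,0],0,-1],
  ],
)

```text
t: 7.87
eef_pos: [487.1, 193.9, 317.4]
tcp_rot: [3.141, 0.0, -0.306]
ft_force: [0.2, -0.5, -3.2]
opening: 0.3
grip_force: 29.5
```

move_arm(
  commands=[
    [[0,0,-0.1],0,-1],
    [[0,0,-0.1],0,-1],
    [[0,0,-0.1],0,-1],
    [[0,0,0],0,-1],
  ],
)

```text
t: 8.2
eef_pos: [487.1, 193.8, 308.2]
tcp_rot: [3.141, 0.0, -0.306]
ft_force: [0.3, -1.6, -3.1]
opening: 0.3
grip_force: 29.5
```

It's in the bore with almost no side force. Next I'll go past the key's contact depth (TCP about 304) in small steps.

move_arm(
  commands=[
    [[0,0,-0.1],0,-1],
    [[0,0,-0.1],0,-1],
    [[0,0,-0.1],0,-1],
    [[0,0,0],0,-1],
  ],
)

```text
t: 8.53
eef_pos: [487.0, 193.8, 299.2]
tcp_rot: [3.141, 0.0, -0.306]
ft_force: [1.9, -1.4, -3.6]
opening: 0.298
grip_force: 29.5
```

move_arm(
  commands=[
    [[0,0,-0.12],0,-1],
    [[0,0,-0.12],0,-1],
    [[0,0,-0.12],0,-1],
    [[0,0,-0.12],0,-1],
    [[0,0,-0.1],0,-1],
    [[0,0,0],0,-1],
  ],
)

```text
t: 9.03
eef_pos: [487.1, 193.8, 281.7]
tcp_rot: [3.141, 0.0, -0.306]
ft_force: [3.7, -3.7, -5.5]
opening: 0.295
grip_force: 30.0
```

move_arm(
  commands=[
    [[0.015,-0.02,0],0,-1],
    [[0,0,-0.1],0,-1],
    [[0,0,-0.1],0,-1],
    [[0,0,-0.1],0,-1],
    [[0,0,0],0,-1],
  ],
)

```text
t: 9.45
eef_pos: [487.4, 193.4, 273.2]
tcp_rot: [-3.141, 0.0, -0.306]
ft_force: [-0.9, -0.0, 7.4]
opening: 0.289
grip_force: 30.0
```

move_arm(
  commands=[
    [[0,0,-0.07],0,-1],
    [[0,0,-0.04],0,-1],
    [[0,0,-0.02],0,-1],
    [[0,0,0],0,-1],
  ],
)

```text
t: 9.78
eef_pos: [487.4, 193.4, 269.9]
tcp_rot: [-3.141, -0.0, -0.306]
ft_force: [-1.1, -0.7, 8.2]
opening: 0.295
grip_force: 30.0
```

move_arm(
  commands=[
    [[0,0,-0.03],0,-1],
    [[0,0,-0.02],0,-1],
    [[0,0,0],0,-1],
    [[0,0,0],0,-1],
  ],
)

```text
t: 10.12
eef_pos: [487.4, 193.3, 269.6]
tcp_rot: [-3.141, -0.001, -0.306]
ft_force: [-4.5, -3.5, 24.5]
opening: 0.293
grip_force: 30.0
```

Run:
```python
from h import *
s=read_camera('scene');t=read_camera('top');e=env.state();print(e['eef_pos'],e['ft_force'],e['opening'],e['grip_force'])
save('g.png',np.hstack([cv2.resize(s['image'][135:205,190:260],(400,400),interpolation=2),cv2.resize(t['image'][120:280,130:390],(390,400),interpolation=2)]))
```

```text
[487.37475516 193.32098852 269.53835097] [-4.25367573 -2.90328587 23.62221252] 0.2905810934504019 30.00266522169113
```

View pics/g.png

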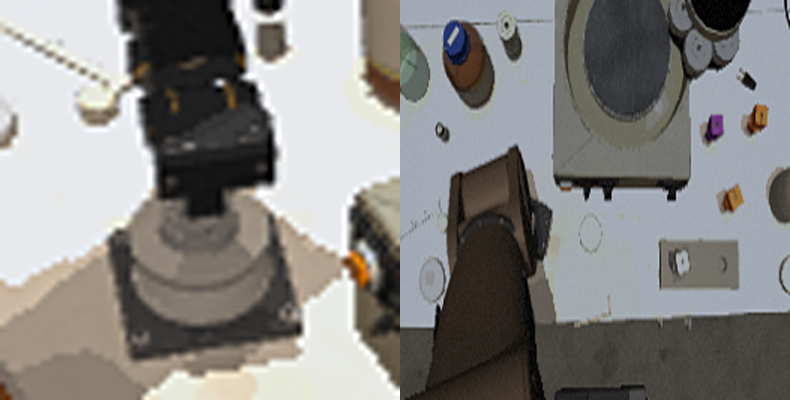

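The spindle's collar sits on the hub at left panel (205,220), with the fingers still around the head. The plain spindle is still in the rack at right panel (680,262), and the puck (590,233), dish (432,278) and vial (440,130) haven't moved. The force is steady at about 24 N, so I'm handing the job in.

```bash
python3 -c "
from cell import env
print(env.job_done())"
```

```text
the job is handed in; nothing more can be done
None
```

The keyed spindle is in the pulley's hub with its key in the keyway and its collar seated on the hub's face, still gripped and pressed down with about 24 N; the plain spindle and the bystanders were left undisturbed, and I have handed the job in (no verdict came back).

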